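# Set the length stop to the red tab

### The arm

A 6-joint arm with a two-finger parallel gripper is mounted at the origin on a cart in front of the work surface, level with it; the furniture and walls round the work are solid. World frame = base frame: x ahead of the robot, y to its left, z up, the work surface at z = 0. Lengths are in mm, angles in rad, forces in N, time in s.
With the tool pointing down it reaches from about 250 to 775 mm from the base axis. Payload 8.9 kg.
Tool frame: the origin (TCP) lies midway between the tips of the shut fingers; the grasp point (between the pads) lies bot.tcp_to_grasp behind it (bot.tcp_to_grasp is the distance from the TCP to the grasp point, in mm); z points along the fingers, x is the direction in which the jaws open and shut, and the axes are right-handed (so a half turn about z gives the same grasp; the last joint's range is limited). The gripper opens to 85 mm and grips with 20 to 120 N. Pads are 22 mm wide; open, the fingers measure 114 mm over their backs; the gripper's body (76 mm by 85 mm) begins 54 mm behind the grasp point. The pads swing forward as they close: fully open they stand 13 mm farther back than shut.
Start: joints at [-1.336, 0.291, -0.153, 1.127, 0, 1.431], TCP at [191.708, -488.745, 231.305] pointing down, gripper open.
Joint ranges: [-2.52, 2.52], [-0.91, 1.74], [-1.3, 1.37], [-1.96, 2.02], [-1.52, 1.47], [-3.14, 3.14]. Speed limits (rad/s): [2.22, 2.22, 2.79, 3.14, 3.14, 3.14].

### API

Orientations are given as a rotation vector (axis times angle).
In Python, from rig import get_obs, cams, job, bot gives the robot as it stands. The module is installed in compiled form; this text tells all that it offers.
- The arm moves only by the shell command python3 -m handwheel 'ROWS'. ROWS is JSON, a list of rows, each an object with "linear": the shift along the tool's x, y, z in cm, a list of three; "turn": the turn, a rotation vector about the tool's x, y, z in rad, a list of three; "fingers": the finger opening in cm, from 0 to 8.54. A call has 1 to 20 rows; each row shifts and turns the commanded pose from where the row before left it, along the tool's axes as they then stand; what a row does not reach is not made up. A row lasts 1/10 s, in which the tool goes at most 50 mm and 8.59 degrees, less where a joint would pass 70% of its speed; a pose out of reach is approached as far as the arm can. A call is refused whole if a number of a shift passes 5 or a number of a turn 0.15, either way. A call with a gripper value outside its range is refused whole. The fingers move at their own pace and stop on an object; the grip force is fixed at half the most. Time passes only in rows, so rows that do not move let the fingers close. It gives the time, the measured TCP pose, the force and the opening at its end, in the units of the state.
- get_obs(): the state, without advancing time (a new reading comes with each control period).
- cams.get_image(name): name is "scene" or "top" or "wrist"; returns a dict with "color" (480x640x3 uint8, red, green, blue), "K" (3x3 intrinsics, pixels), "extrinsics" (4x4, takes a point from camera to world coordinates). Camera axes: x right, y down, z forward; pixel columns grow to the right and rows downward; lengths in mm; the calibration is good to about 2 mm. A picture is of the moment at which its call begins. There is no depth.
- job.sign_off(): hands the job in, once; it reports no verdict.
The state is a dict: "t": time; "joint_pos": joint angles; "qvel": joint speeds; "tau": joint torques, N m; "ee_pos": TCP position; "tool_rot": TCP orientation; "ft_force": force on the tool from outside, world axes, zero at the start; "wrist_torque": the same for the moment, N m; "grip_width": finger opening in mm.
Only numpy, scipy, OpenCV 4.12 (cv2) and the standard library are available. Lean on these libraries where they do the work, as an engineer would, in place of code of your own. Each camera call takes 0.05 s, during which the arm holds its last target.

### The job

The next batch is cut to the length marked by the red tab. Squeeze the red release button of the length stop in and keep it in while you slide the stop along its rail until its white pointer is level with the red tab (not the blue one), then let go so that the stop locks there.

Things in the scene. Friction and masses are not known exactly. Their poses are not given: they have to be found in the camera images.
- stop_grip (a point): Length stop on a rail: black block 22 mm thick, 40 along the rail, top 108 mm above the bench, on a saddle (top 55 mm). Point: 88 mm up, 14 mm from its back face, 20 mm from the face of the red button in front. Pinch both from above, 34 mm across (27 with button in). x: across the rail, button to back, away from the robot; y: along the rail; z up. Yaw varies 0.2 rad.
- release_button (a joint): Red release button, 26 mm wide, 28 tall, 12 mm out of the block's robot-side face, centred at the height of the grip point. 0 = out: a pawl in a 10 mm rack locks the stop (4 mm play); 0.007 m = fully in, towards the back face. Spring: 6 N at 0, 9.5 N in. From 0.005 m the stop slides with about 1 N of drag, 160 mm either way of mid-rail; let go, it may settle 3 mm along into a notch.
- stop_pointer (a point): Tip of the stop's white pointer, which sticks out on the robot's side below the button, 51 mm above the bench; level along the rail with the grip point and 45 mm in front of it. Axes as there.
- red_tab_top (a point): Top centre of the fixed red tab on the board in front of the rail: 14 mm across, 12 mm along the rail, 26 tall, top 41 mm above the bench. A like blue tab stands on the other side of mid-rail; the two swap places from start to start. Axes as for the grip point: y along the rail.

How it is judged:
By the outcome, as a careful person would: the job done as asked, in the order asked, and still so for the second after the job is handed in, with the robot touching nothing.
It also fails if it takes over 32 s, if anything falls off the work surface, if the arm or the gripper's body presses on something with over 40 N, if the wrist force passes 120 N, or if a joint passes its speed limit or range.

## Working session

There is one attempt and no reset: what is moved stays moved. The work goes in short steps, Python scripts to look and compute and a shell command to move; the robot and the scene stay as the last step left them, time stands still between calls to the robot, and variables do not carry over. Pictures are saved under pics/ and viewed, and the job is handed in when it is done.

```bash
mkdir -p pics; python3 - <<'E'
from rig import get_obs,cams,bot
import cv2,numpy as np
o=get_obs();print({k:np.round(v,3).tolist() for k,v in o.items()},bot.tcp_to_grasp)
for n in ['scene','top']:
    d=cams.get_image(n);cv2.imwrite(f'pics/{n}0.png',d['color'][:,:,::-1]);print(n,d['K'].round(1).tolist(),d['extrinsics'].round(3).tolist())
E
```

```text
{'t': 0.0, 'joint_pos': [-1.336, 0.291, -0.154, 1.127, -0.0, 1.432], 'qvel': [0.001, -0.001, -0.0, -0.0, -0.001, 0.0], 'tau': [0.003, -53.715, 33.136, 0.016, -0.0, -0.0], 'ee_pos': [191.633, -488.314, 230.716], 'tool_rot': [-2.595, 1.769, 0.002], 'ft_force': [0.057, 0.202, -0.107], 'wrist_torque': [-0.04, 0.013, -0.01], 'grip_width': 85.562} 18.700000000000003
scene [[594.2, 0.0, 319.7], [0.0, 594.2, 233.9], [0.0, 0.0, 1.0]] [[0.655, -0.478, 0.586, 9.81], [-0.756, -0.407, 0.513, -473.959], [-0.006, -0.778, -0.628, 611.812], [0.0, 0.0, 0.0, 1.0]]
top [[457.7, 0.0, 329.1], [0.0, 457.7, 237.8], [0.0, 0.0, 1.0]] [[-0.055, -0.975, 0.215, 351.03], [-0.998, 0.054, -0.014, -14.302], [0.002, -0.216, -0.977, 899.178], [0.0, 0.0, 0.0, 1.0]]
```

View pics/scene0.png

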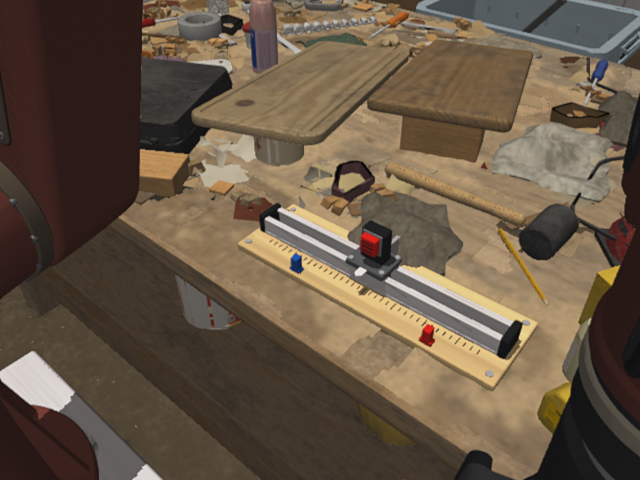

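View pics/top0.png

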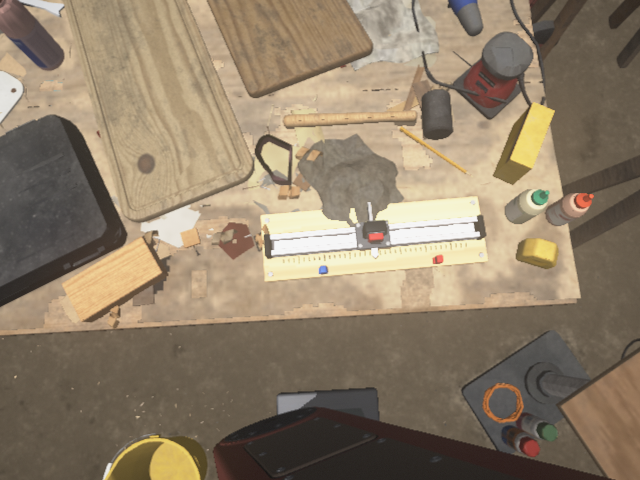

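The scene view shows the stop near mid-rail at about (373,245), the blue tab at (296,263) and the red tab at (428,335). In the top view they are at (375,232), (323,270) and (438,259). I'll enlarge crops of both.

```bash
python3 - <<'E'
import cv2,numpy as np
s=cv2.imread('pics/scene0.png');t=cv2.imread('pics/top0.png')
a=cv2.resize(s[215:295,335:435],(800,640),interpolation=cv2.INTER_CUBIC)[:600]
cv2.imwrite('pics/s_stop.png',a)
b=cv2.resize(s[310:360,395:460],(390,300),interpolation=cv2.INTER_CUBIC)
c=cv2.resize(t[195:275,345:455],(770,560),interpolation=cv2.INTER_CUBIC)
cv2.imwrite('pics/s_red.png',b);cv2.imwrite('pics/t_stop.png',c)
E
```

```text
(no output)
```

View pics/s_stop.png

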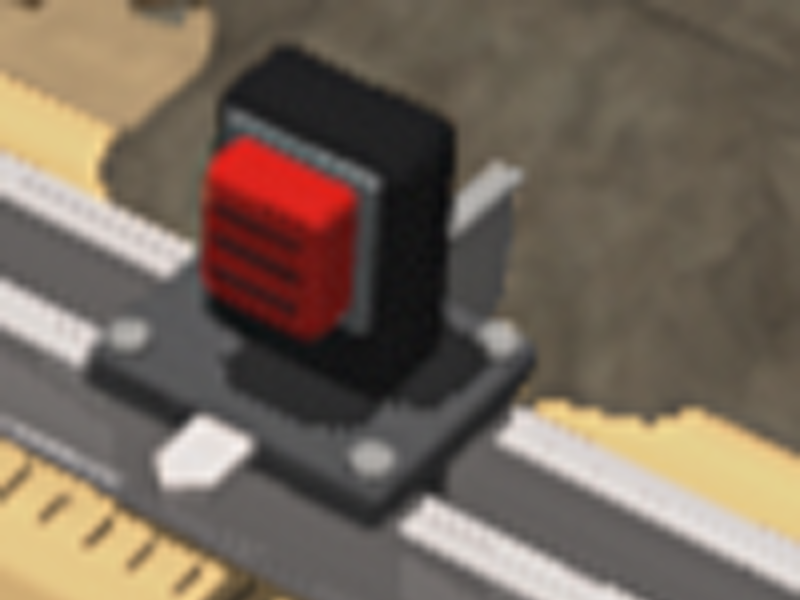

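View pics/s_red.png

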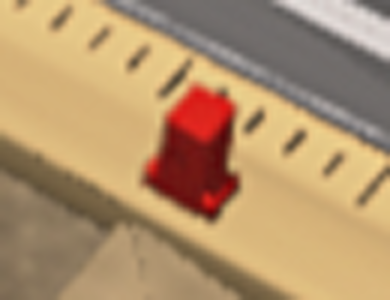

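View pics/t_stop.png

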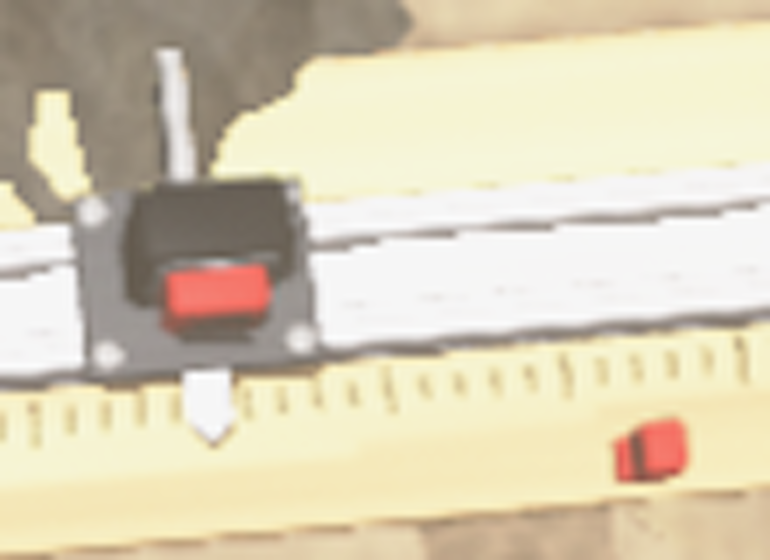

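```bash
cat > h.py <<'E'
import numpy as np
C={'scene':(np.array([[594.2,0,319.7],[0,594.2,233.9],[0,0,1]]),None)}
from rig import cams
def cal(n):
    d=cams.get_image(n);return d['K'],d['extrinsics']
def ray(cal,p):
    K,E=cal;r=E[:3,:3]@np.linalg.inv(K)@np.array([p[0],p[1],1.]);return E[:3,3],r/np.linalg.norm(r)
def atz(cal,p,z):
    o,r=ray(cal,p);return o+r*(z-o[2])/r[2]
def tri(c1,p1,c2,p2):
    A=np.zeros((3,3));b=np.zeros(3);L=[]
    for c,p in((c1,p1),(c2,p2)):
        o,r=ray(c,p);M=np.eye(3)-np.outer(r,r);A+=M;b+=M@o;L.append((o,M))
    x=np.linalg.solve(A,b);return x,[np.linalg.norm(M@(x-o)) for o,M in L]
E
python3 - <<'E'
from h import *
np.set_printoptions(precision=1,suppress=True)
s,t=cal('scene'),cal('top')
S=lambda x,y:(335+x/8-.44,215+y/8-.44)
T=lambda x,y:(345+x/7-.43,195+y/7-.43)
for n,a,b,z in [('ptr',S(160,485),T(213,443),51),('red',(428.1,328.4),T(664,447),41),('finend',S(510,168),T(168,50),None),('btn top centre',S(283,180),T(218,293),102)]:
    print(n,*tri(s,a,t,b), z and (atz(s,a,z),atz(t,b,z)))
for n,p in [('NL',(222,103)),('FL',(285,48)),('FR',(452,130)),('NR',(393,180))]: print('blk',n,atz(s,S(*p),108))
for n,p in [('FL',(140,183)),('FR',(300,183)),('NL',(127,260)),('NR',(287,265))]: print('blkT',n,atz(t,T(*p),108))
# rail: far white ends in scene; rail end caps top
print('fin top, z 70..110',[atz(s,S(510,168),z) for z in(80,90,100)])
# board front corners z~15
print(atz(t,(266,280),15),atz(t,(487,262),15),atz(t,(262,213),15),atz(t,(482,198),15))
E
```

```text
ptr [ 495.5 -111.    50.2] [np.float64(1.0692212890148554), np.float64(1.0692212890149295)] (array([ 495.8, -112. ,   51. ]), array([ 494.5, -110.2,   51. ]))
red [ 490.1 -235.9   35.9] [np.float64(1.3205773708035573), np.float64(1.3205773708034625)] (array([ 487.1, -238.7,   41. ]), array([ 488.4, -233.6,   41. ]))
finend [ 605.9 -107.1   50.7] [np.float64(1.135435922946253), np.float64(1.1354359229463236)] None
btn top centre [ 526.6 -110.3   98.4] [np.float64(1.7891269826196243), np.float64(1.7891269826195713)] (array([ 524.7, -113.7,  102. ]), array([ 524.5, -108.6,  102. ]))
blk NL [528.5 -97.4 108. ]
blk FL [547.8 -96.3 108. ]
blk FR [ 548.  -131.7  108. ]
blk NR [ 530.6 -132.   108. ]
blkT FL [553.  -90.3 108. ]
blkT FR [ 550.7 -131.   108. ]
blkT NL [533.  -85.5 108. ]
blkT NR [ 529.5 -126.   108. ]
fin top, z 70..110 [array([ 575.7, -126.8,   80. ]), array([ 565.1, -133.3,   90. ]), array([ 554.5, -139.8,  100. ])]
[468.8 100.1  15. ] [ 480.4 -332.4   15. ] [603.9 104.6  15. ] [ 610.9 -339.3   15. ]
```

```bash
cat >> h.py <<'E'
from scipy.spatial.transform import Rotation as Rn
from rig import get_obs
def plan(target,yaw,flip=0):
    """total turn in tool z, then linear in tool axes after turning (cm)"""
    o=get_obs();R=Rn.from_rotvec(o['tool_rot']).as_matrix()
    x=np.array([np.cos(yaw),np.sin(yaw),0])*(1-2*flip);z=np.array([0,0,-1.]);y=np.cross(z,x)
    D=np.c_[x,y,z]
    rv=Rn.from_matrix(R.T@D).as_rotvec()
    return rv.round(4),(D.T@(np.array(target)-o['ee_pos'])/10).round(3)
E
python3 - <<'E'
from h import *
for f in(0,1): print(plan([537,-110.5,160],.022,f))
E
```

```text
(array([-6.000e-04,  6.000e-04, -1.219e+00]), array([ 35.356, -37.032,   7.097]))
(array([6.0000e-04, 6.0000e-04, 1.9226e+00]), array([-35.356,  37.032,   7.097]))
```

```bash
python3 -m handwheel '[{"linear":[0,0,0],"turn":[0,0,-0.135],"fingers":8.5},{"linear":[0,0,0],"turn":[0,0,-0.135],"fingers":8.5},{"linear":[0,0,0],"turn":[0,0,-0.135],"fingers":8.5},{"linear":[0,0,0],"turn":[0,0,-0.135],"fingers":8.5},{"linear":[0,0,0],"turn":[0,0,-0.135],"fingers":8.5},{"linear":[0,0,0],"turn":[0,0,-0.135],"fingers":8.5},{"linear":[0,0,0],"turn":[0,0,-0.135],"fingers":8.5},{"linear":[0,0,0],"turn":[0,0,-0.135],"fingers":8.5},{"linear":[0,0,0],"turn":[0,0,-0.135],"fingers":8.5},{"linear":[0,0,0],"turn":[0,0,0],"fingers":8.5}]'
python3 - <<'E'
from h import *
print(plan([537,-110.5,170],.022,0))
E
```

```text
t: 1.2
ee_pos: [191.7, -488.6, 231.2]
tool_rot: [-3.141, -0.031, 0.0]
ft_force: [0.1, -0.0, -0.1]
grip_width: 84.8
(array([-0.0003,  0.    , -0.002 ]), array([ 35.355, -37.046,   6.116]))
```

```bash
python3 -m handwheel '[{"linear":[2.5,-2.6,0],"turn":[0,0,0],"fingers":8.5},{"linear":[2.5,-2.6,0],"turn":[0,0,0],"fingers":8.5},{"linear":[2.5,-2.6,0],"turn":[0,0,0],"fingers":8.5},{"linear":[2.5,-2.6,0],"turn":[0,0,0],"fingers":8.5},{"linear":[2.5,-2.6,0],"turn":[0,0,0],"fingers":8.5},{"linear":[2.5,-2.6,0],"turn":[0,0,0],"fingers":8.5},{"linear":[2.5,-2.6,0],"turn":[0,0,0],"fingers":8.5},{"linear":[2.5,-2.6,0],"turn":[0,0,0],"fingers":8.5},{"linear":[2.5,-2.6,0],"turn":[0,0,0],"fingers":8.5},{"linear":[2.5,-2.6,0],"turn":[0,0,0],"fingers":8.5},{"linear":[2.5,-2.6,0],"turn":[0,0,0],"fingers":8.5},{"linear":[2.5,-2.6,0],"turn":[0,0,0],"fingers":8.5},{"linear":[2.5,-2.6,0],"turn":[0,0,0],"fingers":8.5},{"linear":[2.5,-2.6,0],"turn":[0,0,0],"fingers":8.5},{"linear":[0,0,0],"turn":[0,0,0],"fingers":8.5}]'
python3 - <<'E'
from h import *
import cv2
for n in('wrist','scene'):
    d=cams.get_image(n);cv2.imwrite(f'pics/{n}1.png',d['color'][:,:,::-1]);
    if n=='wrist':print(d['K'].round(1).tolist(),d['extrinsics'].round(2).tolist())
print(plan([537,-110.5,170],.022,0))
E
```

```text
t: 2.7
ee_pos: [537.2, -115.6, 231.0]
tool_rot: [-3.141, -0.027, -0.001]
ft_force: [0.4, 0.0, 0.9]
grip_width: 84.9
[[395.3, 0.0, 327.6], [0.0, 395.3, 240.4], [0.0, 0.0, 1.0]] [[1.0, 0.02, 0.01, 535.92], [0.02, -0.95, -0.32, -34.8], [0.0, 0.32, -0.95, 374.21], [0.0, 0.0, 0.0, 1.0]]
(array([-0.    ,  0.0008, -0.0053]), array([ 0.205, -0.742,  6.094]))
```

View pics/wrist1.png

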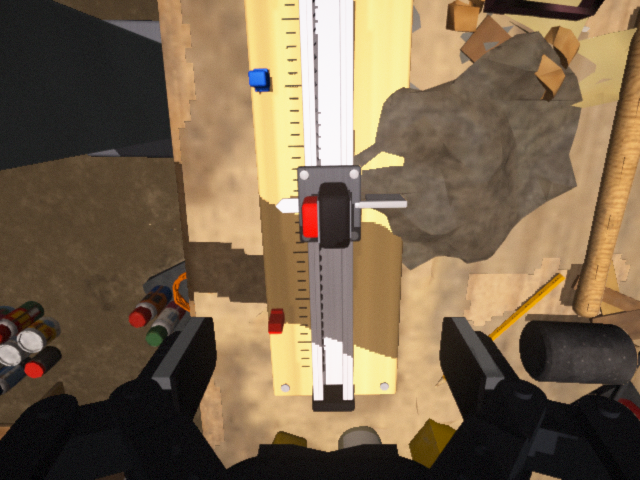

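View pics/scene1.png

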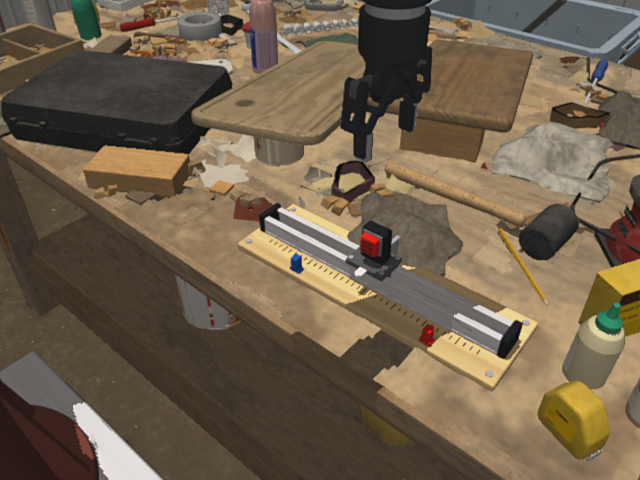

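The wrist view shows pointer tip (277,206), red tab top (276,315), blue tab (260,77), and a thin blade behind the saddle at (357–406, 204). I'll measure them in crops.

```bash
python3 - <<'E'
import cv2
w=cv2.imread('pics/wrist1.png')
cv2.imwrite('pics/w_a.png',cv2.resize(w[155:255,260:415],(775,500),interpolation=cv2.INTER_CUBIC))
cv2.imwrite('pics/w_b.png',cv2.resize(w[295:345,250:320],(560,400),interpolation=cv2.INTER_CUBIC))
E
```

```text
(no output)
```

View pics/w_a.png

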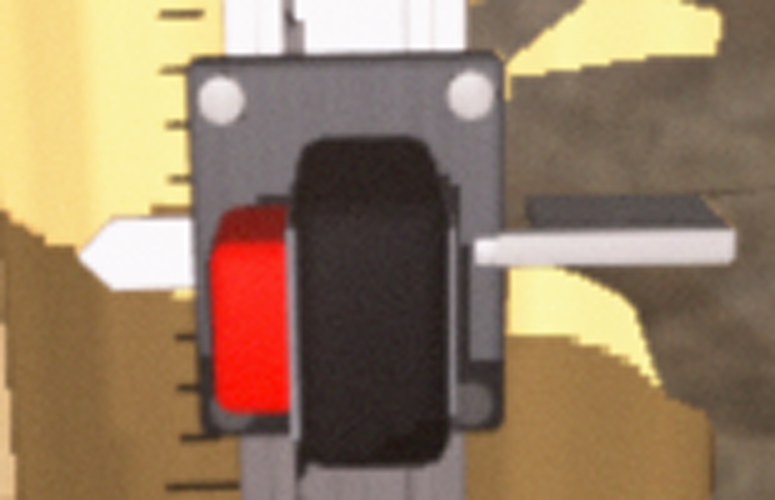

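View pics/w_b.png

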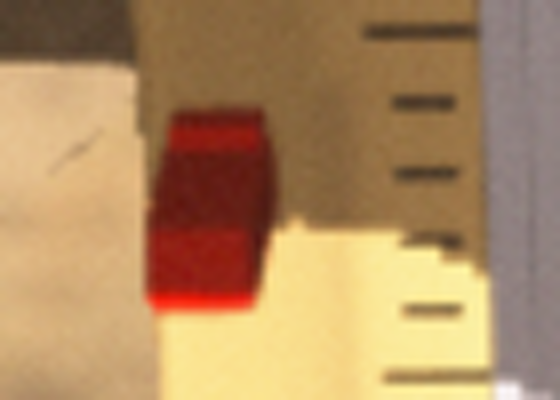

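```bash
python3 - <<'E'
from h import *
np.set_printoptions(precision=1,suppress=True)
w,s,t=cal('wrist'),cal('scene'),cal('top')
A=lambda x,y:(260+x/5-.4,155+y/5-.4)
B=lambda x,y:(250+x/8-.44,295+y/8-.44)
p=atz(w,A(78,255),51);r=atz(w,B(207,268),41)
print('ptr',p,'red',r, 'size', atz(w,B(150,228),41),atz(w,B(268,308),41),atz(w,B(155,308),41))
print('tri ptr',tri(w,A(78,255),s,(354.6,275.2)),tri(w,A(78,255),t,(375,257.9)))
print('tri red',tri(w,B(207,268),s,(428.1,328.4)),tri(w,B(207,268),t,(439.4,258.4)))
print('blk',[atz(w,A(*q),108) for q in[(300,205),(447,205),(300,462),(447,462)]])
print('btn',[atz(w,A(*q),102) for q in[(212,240),(212,410)]])
print('blade end', tri(w,A(735,230),t,(368.6,201.7)), [atz(w,A(735,247),z) for z in(51,70,90)])
# rail edges: endcap & far
print('saddle',[atz(w,A(*q),55) for q in[(190,60),(503,52),(205,430),(503,430)]])
for z in (45,): print('ruler edge',[atz(w,q,z) for q in[(334,398),(328,0)]])
print('white strip', [atz(w,q,45) for q in[(353,10),(353,380)]],[atz(w,q,15) for q in[(276,395),(247,10)]],[atz(w,q,15) for q in[(397,395),(411,10)]])
E
```

```text
ptr [ 491.6 -115.3   51. ] red [ 487.4 -238.2   41. ] size [ 480.8 -232.9   41. ] [ 494.6 -243.6   41. ] [ 481.  -243.8   41. ]
tri ptr (array([ 492.2, -114.5,   54.9]), [np.float64(0.2094679933543915), np.float64(0.2094679933544822)]) (array([ 492.8, -110.2,   65.1]), [np.float64(1.7569722938479122), np.float64(1.756972293847874)])
tri red (array([ 487.4, -238.5,   40.6]), [np.float64(0.05187448140349505), np.float64(0.051874481403500455)]) (array([ 487.9, -232.1,   49.7]), [np.float64(1.1007578430353484), np.float64(1.1007578430352631)])
blk [array([529.6, -93.9, 108. ]), array([549.7, -93.6, 108. ]), array([ 530. , -131.2,  108. ]), array([ 551. , -130.9,  108. ])]
btn [array([ 517.2, -100.4,  102. ]), array([ 517.1, -125.6,  102. ])]
blade end (array([ 595.3, -102.6,   81.9]), [np.float64(0.5064192647282361), np.float64(0.5064192647282006)]) [array([ 601.5, -112.1,   51. ]), array([ 597.5, -107.6,   70. ]), array([ 593.4, -103. ,   90. ])]
saddle [array([510.9, -82. ,  55. ]), array([561. , -79.9,  55. ]), array([ 513. , -144.5,   55. ]), array([ 563.7, -143.6,   55. ])]
ruler edge [array([ 545.3, -315.6,   45. ]), array([533.2,  37.7,  45. ])]
white strip [array([551.7,  31.5,  45. ]), array([ 563.8, -293.5,   45. ])] [array([ 482.3, -338. ,   15. ]), array([468.3,  36.4,  15. ])] [array([ 615.7, -335.8,   15. ]), array([599.8,  38.6,  15. ])]
```

```bash
python3 - <<'E'
from h import *
import cv2
w,s,t=cal('wrist'),cal('scene'),cal('top')
def proj(c,p):
    K,E=c;q=np.linalg.inv(E)@np.r_[p,1];u=K@q[:3];return u[:2]/u[2]
img=cv2.imread('pics/scene1.png');sc=8
x0,y0=335,205
im=cv2.resize(img[y0:y0+75,x0:x0+100],None,fx=8,fy=8,interpolation=cv2.INTER_CUBIC)
for z,col in((51,(0,255,0)),(65,(255,255,0)),(80,(255,0,255))):
    for c in((735,247),(475,247)):
        P=atz(w,(260+c[0]/5-.4,155+c[1]/5-.4),z);u=proj(s,P);print(z,P.round(),u.round(1),'top',proj(t,P).round(1))
        v=((u-[x0,y0]+.44)*8).astype(int);cv2.circle(im,tuple(map(int,v)),6,col,2)
cv2.imwrite('pics/sc_blade.png',im)
E
```

```text
51 [ 601. -114.   51.] [399.3 238.9] top [372.5 203.4]
51 [ 557. -114.   51.] [382.3 253.7] top [374.6 225.3]
65 [ 598. -110.   65.] [397.  231.6] top [371.6 202.9]
65 [ 556. -111.   65.] [380.6 245.6] top [373.6 224.1]
80 [ 595. -107.   80.] [394.6 223.6] top [370.6 202.3]
80 [ 555. -107.   80.] [378.7 236.9] top [372.5 222.8]
```

View pics/sc_blade.png

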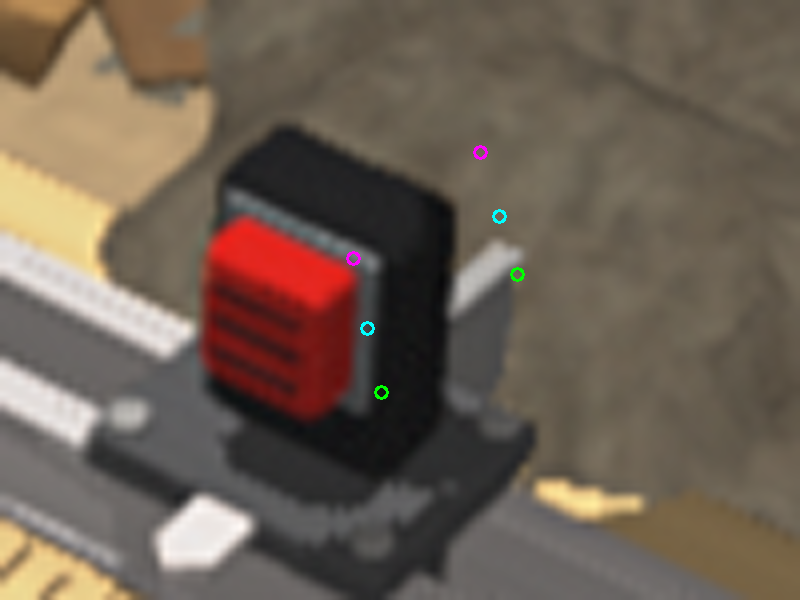

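```bash
python3 - <<'E'
from h import *
print(plan([538,-112.5,70.3],.033,0))
E
```

```text
(array([ 0.0001, -0.0001, -0.0169]), array([ 0.355, -0.663, 16.114]))
```

```bash
python3 -m handwheel '[{"linear":[0.18,-0.33,1],"turn":[0,0,-0.017],"fingers":8.5},{"linear":[0.17,-0.33,2],"turn":[0,0,0],"fingers":8.5},{"linear":[0,0,2.5],"turn":[0,0,0],"fingers":8.5},{"linear":[0,0,2.5],"turn":[0,0,0],"fingers":8.5},{"linear":[0,0,2],"turn":[0,0,0],"fingers":8.5},{"linear":[0,0,1],"turn":[0,0,0],"fingers":8.5},{"linear":[0,0,0],"turn":[0,0,0],"fingers":8.5},{"linear":[0,0,0],"turn":[0,0,0],"fingers":8.5}]'
python3 - <<'E'
from h import *
import cv2
for n in('wrist','scene'):
    d=cams.get_image(n);cv2.imwrite(f'pics/{n}2.png',d['color'][:,:,::-1])
print(plan([538,-112.5,70.3],.033,0))
E
```

```text
t: 3.9
ee_pos: [538.7, -111.9, 121.8]
tool_rot: [3.141, 0.055, 0.001]
ft_force: [0.9, 0.2, 0.1]
grip_width: 85.3
(array([ 0.0006, -0.0016,  0.0021]), array([-0.116,  0.04 ,  5.201]))
```

View pics/wrist2.png

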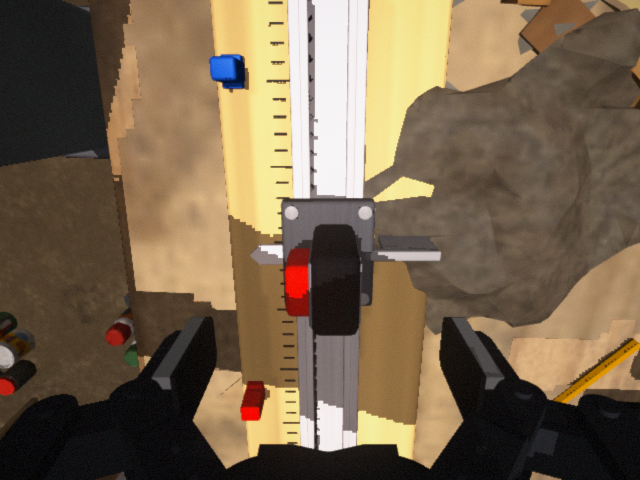

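View pics/scene2.png

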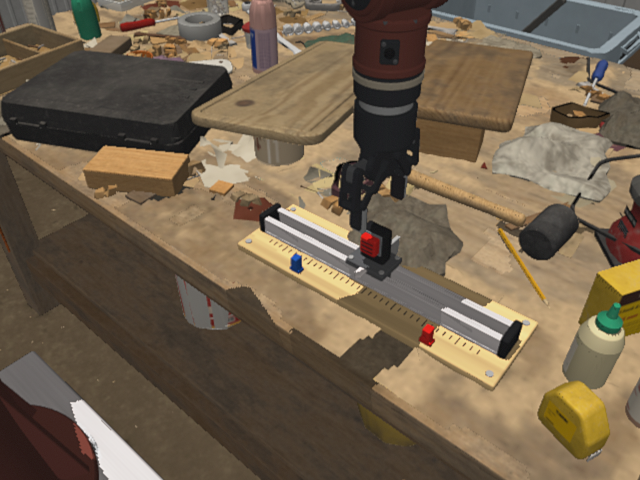

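The gripper now hangs astride the block, and the rail is vertical in the wrist view. The pointer tip is at about (251,256) and the red tab at (254,400). I'll measure again at this closer range.

```bash
python3 - <<'E'
import cv2,numpy as np
w=cv2.imread('pics/wrist2.png')
a=cv2.resize(w[235:280,235:300],None,fx=6,fy=6,interpolation=cv2.INTER_CUBIC)
b=cv2.resize(w[375:430,230:295],None,fx=6,fy=6,interpolation=cv2.INTER_CUBIC)
cv2.imwrite('pics/w2.png',np.vstack([a,b]))
E
```

```text
(no output)
```

View pics/w2.png

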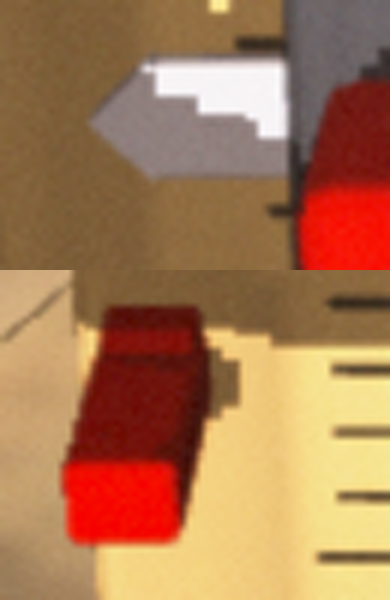

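```bash
python3 - <<'E'
from h import *
np.set_printoptions(precision=1,suppress=True)
w=cal('wrist')
A=lambda x,y:(235+x/6-.42,235+y/6-.42)
B=lambda x,y:(230+x/6-.42,375+(y-270)/6-.42)
p=atz(w,A(90,122),51);r=atz(w,B(123,502),41)
print(p,r,r-p,'tab',atz(w,B(66,462),41),atz(w,B(180,542),41))
print('blk',[atz(w,q,108) for q in[(312,248),(358,248),(314,334),(358,334)]],'btnface',atz(w,(286,290),100))
print('rail',[atz(w,q,45) for q in[(368,10),(358,410)]],[atz(w,q,15) for q in[(449,10),(415,420)]])
E
```

```text
[ 494.5 -113.4   51. ] [ 489.7 -236.1   41. ] [  -4.9 -122.7  -10. ] tab [ 483.2 -230.6   41. ] [ 496.2 -241.7   41. ]
blk [array([532.1, -87.5, 108. ]), array([551.5, -86.9, 108. ]), array([ 533.9, -129.2,  108. ]), array([ 554. , -128.5,  108. ])] btnface [ 520.4 -111.3  100. ]
rail [array([555.2,  15.2,  45. ]), array([ 564.7, -227.3,   45. ])] [array([603. ,  23.1,  15. ]), array([ 614.1, -262.2,   15. ])]
```

```bash
python3 -m handwheel '[{"linear":[0,0,1.5],"turn":[0,0,0],"fingers":8.5},{"linear":[0,0,1.7],"turn":[0,0,0],"fingers":8.5},{"linear":[0,0,1.5],"turn":[0,0,0],"fingers":8.5},{"linear":[0,0,0.4],"turn":[0,0,0],"fingers":8.5},{"linear":[0,0,0],"turn":[0,0,0],"fingers":6},{"linear":[0,0,0],"turn":[0,0,0],"fingers":5}]'
python3 - <<'E'
from h import *
import cv2
for n in('wrist','scene'):
    d=cams.get_image(n);cv2.imwrite(f'pics/{n}3.png',d['color'][:,:,::-1])
o=get_obs();print(o['ee_pos'],o['grip_width'],o['ft_force'])
E
```

```text
t: 4.65
ee_pos: [539.1, -112.0, 71.2]
tool_rot: [3.141, 0.055, 0.002]
ft_force: [0.4, 0.2, -0.5]
grip_width: 58.8
[ 539.11583909 -112.01675468   71.25584084] 49.839944037791604 [-0.12737125 -0.18864424  0.05175824]
```

View pics/wrist3.png

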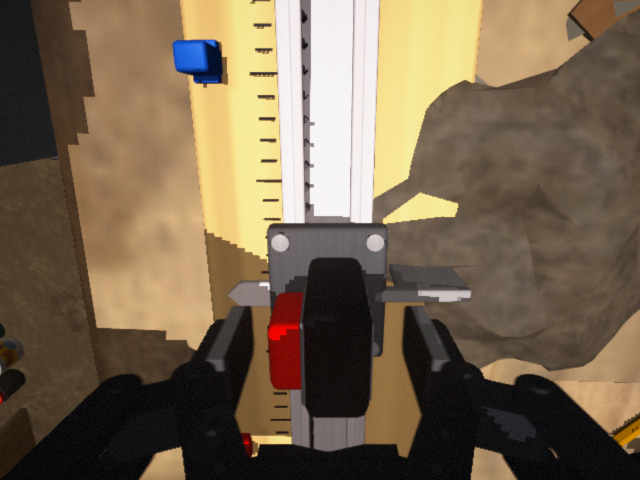

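The pads straddle the block: left pad edge at about 252 against the button face at 272, right pad at about 405 against the block's back at 370. The blade lies below and beside the pads. Now I'll close.

```bash
python3 -m handwheel '[{"linear":[0,0,0],"turn":[0,0,0],"fingers":3.6},{"linear":[0,0,0],"turn":[0,0,0],"fingers":2.8},{"linear":[0,0,0],"turn":[0,0,0],"fingers":2},{"linear":[0,0,0],"turn":[0,0,0],"fingers":2},{"linear":[0,0,0],"turn":[0,0,0],"fingers":2},{"linear":[0,0,0],"turn":[0,0,0],"fingers":2}]'
python3 - <<'E'
from h import *
import cv2
for n in('wrist','scene'):
    d=cams.get_image(n);cv2.imwrite(f'pics/{n}4.png',d['color'][:,:,::-1])
o=get_obs();print(o['ee_pos'],o['grip_width'],o['ft_force'])
E
```

```text
t: 5.35
ee_pos: [540.5, -112.2, 71.5]
tool_rot: [3.14, 0.056, 0.006]
ft_force: [7.0, 0.5, 4.9]
grip_width: 24.1
[ 540.47464552 -112.19472249   71.4610145 ] 24.034665052384824 [7.87866229 1.4587745  5.97500776]
```

View pics/wrist4.png

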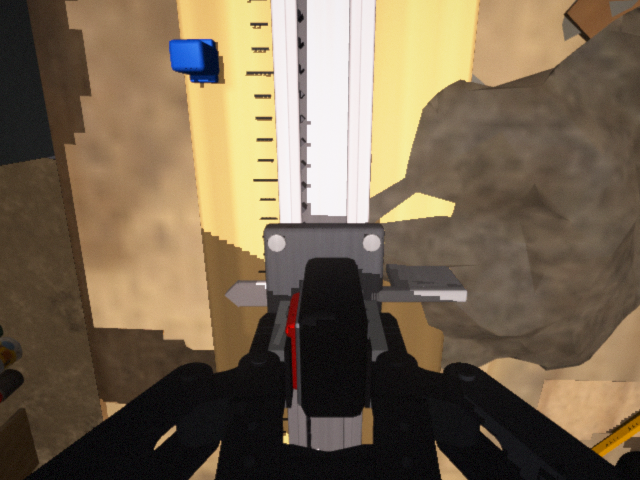

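The grip shows a width of 24 mm with the button fully in. Now I'll slide about 120 mm, and shift +x a little to relieve the side load.

```bash
python3 -m handwheel '[{"linear":[0.1,0.3,0],"turn":[0,0,0],"fingers":2},{"linear":[0,0.7,0],"turn":[0,0,0],"fingers":2},{"linear":[0,1,0],"turn":[0,0,0],"fingers":2},{"linear":[0,1,0],"turn":[0,0,0],"fingers":2},{"linear":[0,1,0],"turn":[0,0,0],"fingers":2},{"linear":[0,0,0],"turn":[0,0,0],"fingers":2}]'
python3 - <<'E'
from h import *
o=get_obs();print(o['ee_pos'],o['grip_width'],o['ft_force'])
E
```

```text
t: 6.05
ee_pos: [542.0, -153.4, 71.4]
tool_rot: [3.139, 0.054, 0.003]
ft_force: [3.0, -0.3, 8.5]
grip_width: 23.9
[ 542.02167969 -153.38170254   71.44421432] 23.94057824263326 [ 3.04889499 -0.34862955  8.53117197]
```

```bash
python3 -m handwheel '[{"linear":[0,1,0],"turn":[0,0,0],"fingers":2},{"linear":[0,1.2,0],"turn":[0,0,0],"fingers":2},{"linear":[0,1.2,0],"turn":[0,0,0],"fingers":2},{"linear":[0,1.2,0],"turn":[0,0,0],"fingers":2},{"linear":[0,1.2,0],"turn":[0,0,0],"fingers":2},{"linear":[0,1.2,0],"turn":[0,0,0],"fingers":2},{"linear":[0,0.8,0],"turn":[0,0,0],"fingers":2},{"linear":[0,0.3,0],"turn":[0,0,0],"fingers":2},{"linear":[0,0,0],"turn":[0,0,0],"fingers":2},{"linear":[0,0,0],"turn":[0,0,0],"fingers":2}]'
python3 - <<'E'
from h import *
import cv2
for n in('wrist','scene','top'):
    d=cams.get_image(n);cv2.imwrite(f'pics/{n}5.png',d['color'][:,:,::-1])
o=get_obs();print(o['ee_pos'],o['grip_width'],o['ft_force'])
E
python3 - <<'E'
import cv2,numpy as np
w=cv2.imread('pics/scene5.png')
cv2.imwrite('pics/s5.png',cv2.resize(w[290:365,375:475],None,fx=8,fy=8,interpolation=cv2.INTER_CUBIC))
w=cv2.imread('pics/top5.png')
cv2.imwrite('pics/t5.png',cv2.resize(w[220:275,400:470],None,fx=8,fy=8,interpolation=cv2.INTER_CUBIC))
E
```

```text
t: 7.05
ee_pos: [544.9, -233.6, 71.4]
tool_rot: [3.139, 0.055, 0.004]
ft_force: [4.6, -0.4, 6.5]
grip_width: 24.2
[ 544.8995    -233.4990206   71.447592 ] 24.21593652670313 [ 4.74525073 -1.42727231  6.22333241]
```

View pics/wrist5.png

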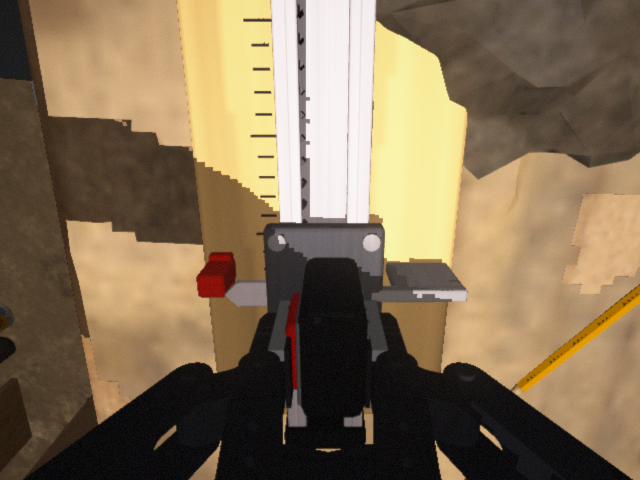

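View pics/s5.png

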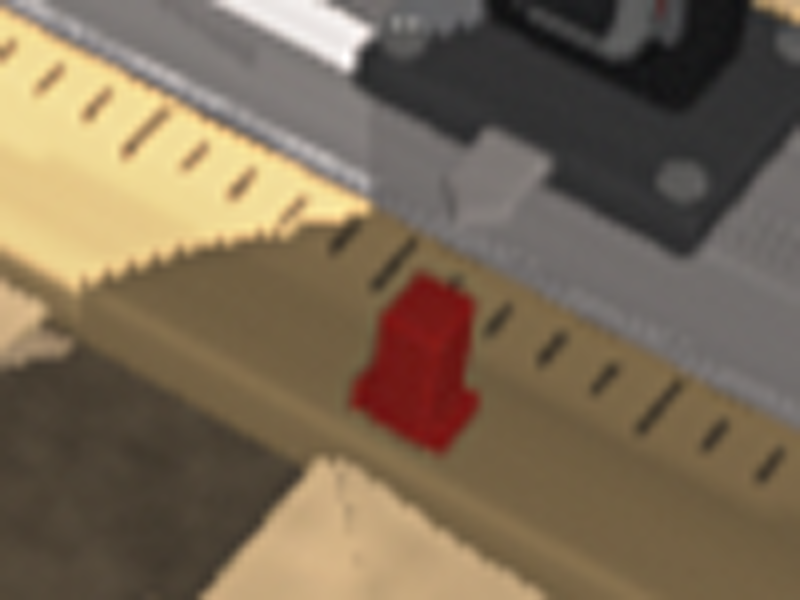

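View pics/t5.png

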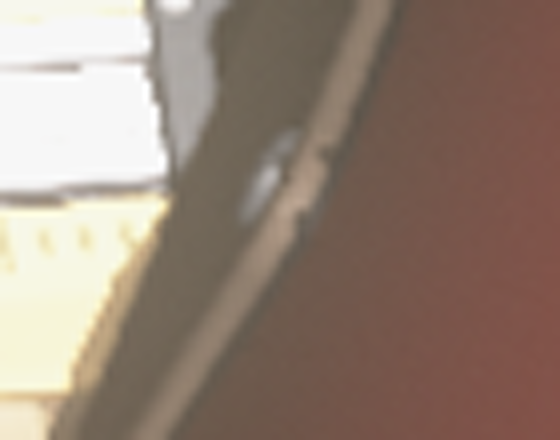

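The pointer is now beside the red tab: in the wrist view the tip is at about (226,292) and the tab top at about (210,284). The top view is blocked by the arm. I'll use a crop for the residual.

```bash
python3 - <<'E'
import cv2
w=cv2.imread('pics/wrist5.png')
cv2.imwrite('pics/w5.png',cv2.resize(w[240:315,185:285],None,fx=8,fy=8,interpolation=cv2.INTER_CUBIC))
E
```

```text
(no output)
```

View pics/w5.png

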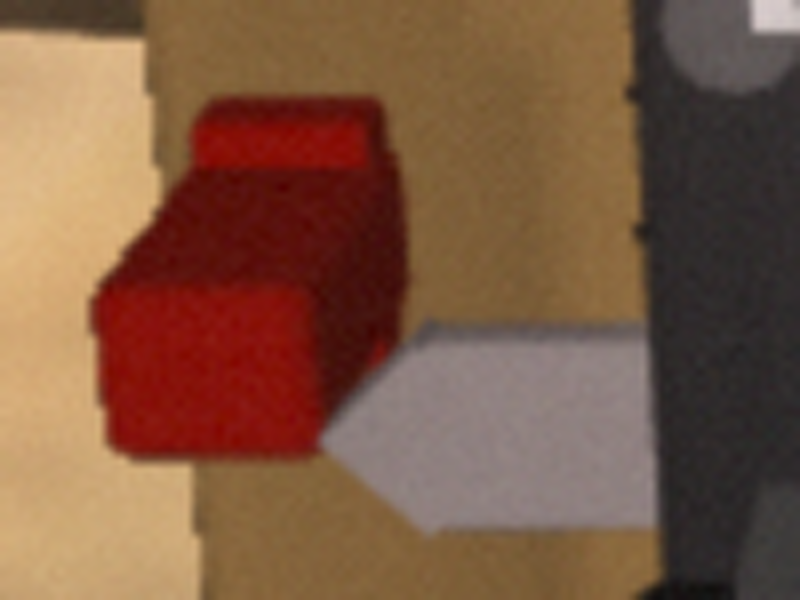

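```bash
python3 - <<'E'
from h import *
np.set_printoptions(precision=1,suppress=True)
w,s=cal('wrist'),cal('scene')
W=lambda x,y:(185+x/8-.44,240+y/8-.44)
S=lambda x,y:(375+x/8-.44,290+y/8-.44)
p=atz(w,W(320,438),51);r=atz(w,W(210,371),41);y=np.array([-.036,1,0])
print('wrist',p,r,(r-p)@y,'corners',[atz(w,W(*q),41) for q in((97,285),(310,285),(322,455),(110,458))])
p=atz(s,S(455,225),51);r=atz(s,S(432,298),41)
print('scene',p,r,(r-p)@y, atz(s,S(445,180),51))
print(tri(w,W(320,438),s,S(455,222)),tri(w,W(210,371),s,S(432,298)))
o=get_obs();print(o['ee_pos'])
E
```

```text
wrist [ 498.2 -235.    51. ] [ 489.2 -235.8   41. ] -0.48436672827434407 corners [array([ 482.8, -230.4,   41. ]), array([ 495.5, -230. ,   41. ]), array([ 495.6, -241.2,   41. ]), array([ 482.8, -241.8,   41. ])]
scene [ 497.  -236.1   51. ] [ 489.8 -237.7   41. ] -1.320992537656509 [ 504.3 -229.5   51. ]
(array([ 498.1, -235.4,   50.3]), [np.float64(0.056335172395809985), np.float64(0.05633517239595192)]) (array([ 489.5, -236.8,   40.5]), [np.float64(0.9056761637618198), np.float64(0.9056761637619342)])
[ 544.9 -233.5   71.5]
```

Both views put the tab 0.5 to 1.3 mm further on. I'll nudge by that much, then release in place.

```bash
python3 -m handwheel '[{"linear":[0,0.09,0],"turn":[0,0,0],"fingers":2},{"linear":[0,0,0],"turn":[0,0,0],"fingers":2},{"linear":[0,0,0],"turn":[0,0,0],"fingers":2}]'
python3 -m handwheel '[{"linear":[0,0,0],"turn":[0,0,0],"fingers":3.2},{"linear":[0,0,0],"turn":[0,0,0],"fingers":4},{"linear":[0,0,0],"turn":[0,0,0],"fingers":5.5},{"linear":[0,0,0],"turn":[0,0,0],"fingers":7},{"linear":[0,0,0],"turn":[0,0,0],"fingers":8.5},{"linear":[0,0,0],"turn":[0,0,0],"fingers":8.5}]'
python3 - <<'E'
from h import *
import cv2
d=cams.get_image('wrist');im=d['color'][:,:,::-1];cv2.imwrite('pics/w6.png',im)
cv2.imwrite('pics/w6c.png',cv2.resize(im[240:315,185:285],None,fx=8,fy=8,interpolation=cv2.INTER_CUBIC))
o=get_obs();print(o['ee_pos'],o['grip_width'],o['ft_force'])
E
```

```text
t: 7.6
ee_pos: [544.9, -234.2, 71.5]
tool_rot: [3.14, 0.056, 0.004]
ft_force: [4.5, 0.6, 6.6]
grip_width: 24.2
t: 8.2
ee_pos: [543.8, -233.6, 70.3]
tool_rot: [3.141, 0.055, 0.0]
ft_force: [-0.5, 0.1, -0.6]
grip_width: 85.0
[ 543.80459412 -233.61476654   70.34495329] 85.44049699759336 [-0.63025252  0.28920495 -0.17968158]
```

View pics/w6.png

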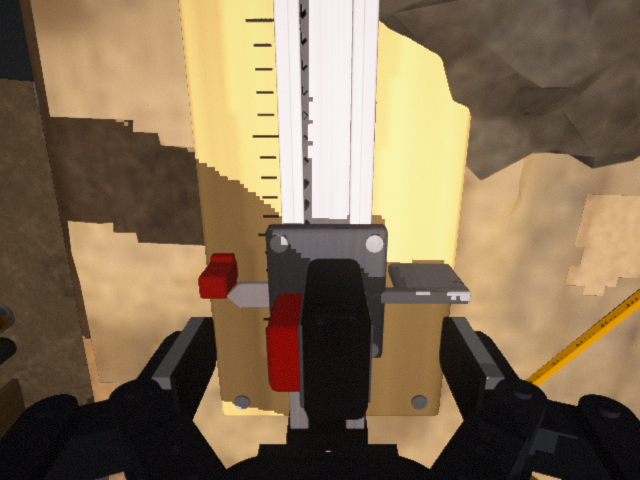

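View pics/w6c.png

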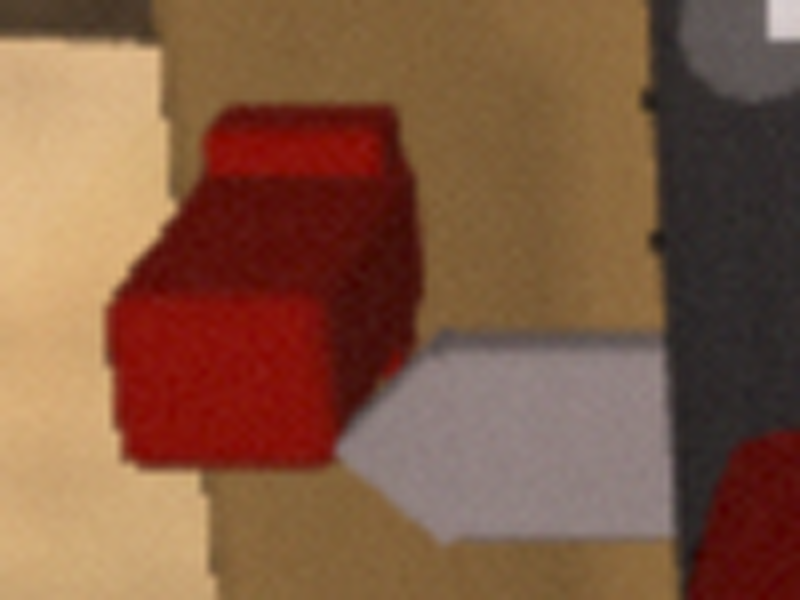

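The button is out again, and the pointer tip (338,447 in the crop) against the tab top centre (about 224,381) has hardly moved. Next I retreat straight up and check.

```bash
python3 -m handwheel '[{"linear":[0,0,-1],"turn":[0,0,0],"fingers":8.5},{"linear":[0,0,-2],"turn":[0,0,0],"fingers":8.5},{"linear":[0,0,-3],"turn":[0,0,0],"fingers":8.5},{"linear":[0,0,-3],"turn":[0,0,0],"fingers":8.5},{"linear":[0,0,-3],"turn":[0,0,0],"fingers":8.5},{"linear":[0,-3,-1],"turn":[0,0,0],"fingers":8.5},{"linear":[0,-3,-1],"turn":[0,0,0],"fingers":8.5},{"linear":[0,-3,0],"turn":[0,0,0],"fingers":8.5},{"linear":[0,-3,0],"turn":[0,0,0],"fingers":8.5},{"linear":[0,0,0],"turn":[0,0,0],"fingers":8.5},{"linear":[0,0,0],"turn":[0,0,0],"fingers":8.5}]'
python3 - <<'E'
from h import *
import cv2
for n,(x,y) in dict(wrist=(220,300),scene=(375,285),top=(400,220)).items():
    d=cams.get_image(n);im=d['color'][:,:,::-1];cv2.imwrite(f'pics/{n}7.png',im)
    if n!='wrist':cv2.imwrite(f'pics/{n}7c.png',cv2.resize(im[y:y+75,x:x+100],None,fx=8,fy=8,interpolation=cv2.INTER_CUBIC))
E
```

```text
t: 9.35
ee_pos: [539.7, -113.3, 211.1]
tool_rot: [3.141, 0.057, 0.001]
ft_force: [0.2, -0.4, 0.4]
grip_width: 84.7
```

View pics/wrist7.png

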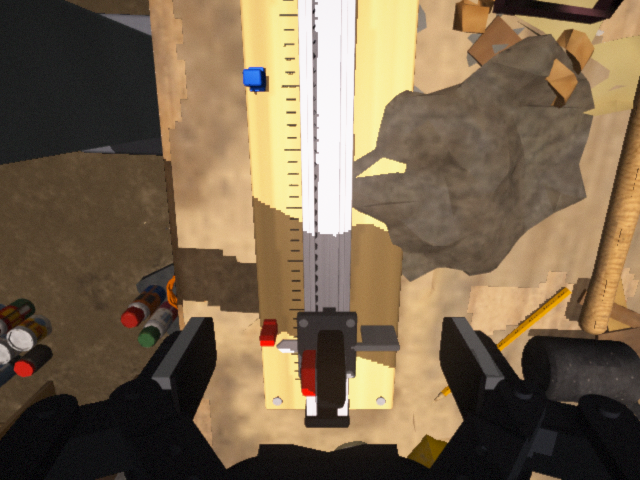

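View pics/scene7c.png

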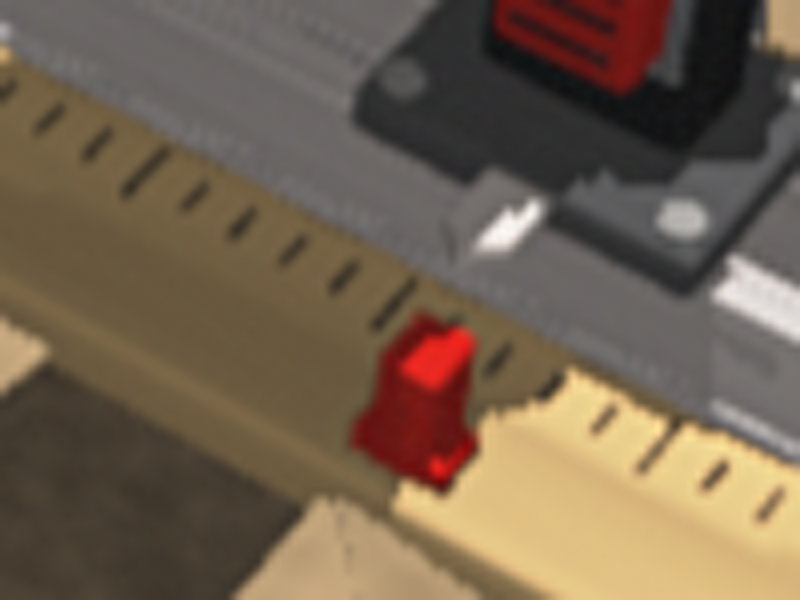

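View pics/top7c.png

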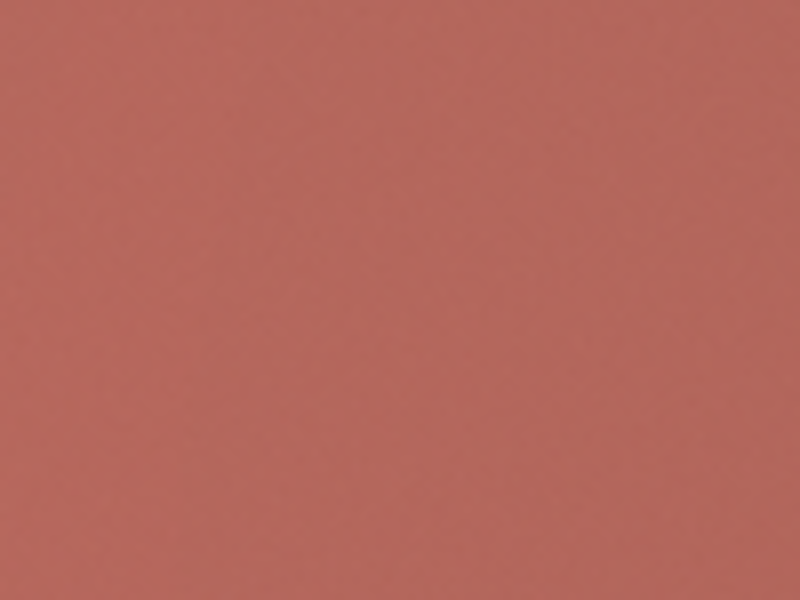

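```bash
python3 - <<'E'
from h import *
s=cal('scene');S=lambda x,y:(375+x/8-.44,285+y/8-.44)
p=atz(s,S(456,265),51);r=atz(s,S(431,338),41);print(p,r,(r-p)@[-.036,1,0])
from rig import job
print(job.sign_off())
E
```

```text
[ 497.07037353 -236.20447684   51.        ] [ 489.68363777 -237.54140896   41.        ] -1.0710096321582774
the job is handed in; nothing more can be done
None
```

I pinched the button in and slid the stop about 122 mm along the rail to the red tab with the button held in. I then opened the gripper in place, backed straight up and away, and handed the job in at about 9.5 s.

- **Alignment:** the last scene picture put the pointer about 1 mm short of the red tab's centre. The last close wrist view measurement, taken just before a final 0.9 mm nudge and release, gave about 0.5 mm. Both are within the calibration error of about 2 mm.
- **Lock:** after release the button stood fully out again. The pointer did not move between the wrist view after letting go and the scene view after the arm had backed off. I did not pull on the stop to test the lock.
- **Checks that disagreed or were missing:**
  - My first estimates of the slide ranged from 122.5 to 127 mm, with the scene view highest. The close-up views settled it.
  - The arm blocked the top camera, so I could not use it for the final check.
- **Forces:** the highest reading I saw at the wrist was about 10 N, and at the end the robot was touching nothing.

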